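# Hold the restart key turned on the bench circuit that is not locked out

### The job

Bring the tripped bench circuit back on at the power console: take the flat-headed key out of the key block, push it fully home in the keyhole of the circuit whose isolator is not padlocked (its pins are sticky, so wiggle it down), then turn it a quarter turn clockwise. The lock is sprung and the circuit only starts while the key is held over, so finish with the key still gripped and held turned. Keep the key out of the padlocked circuit's lock, do not press the stop button, and leave everything else where it is.

Things in the scene. Friction and masses are not known exactly. Their poses are not given: they have to be found in the camera images.
- console: orange steel power console, flat box 240 (x) x 300 (y) x 80 mm high, aluminium top panel; origin: centre of its underside, its x points to its back, y to its left. On the panel, in its frame: keyholes in front at x -55, y +75 (left circuit) and -75 mm (right); behind each a pilot lamp 20 mm wide, 19 high (x -5) and that circuit's isolator (x +55); the stop button between the isolators
- left_keyhole (a point): centre of the left circuit's keyhole, at the lock's outer face, 90 mm over the bench; axes as the console's, z up. Round steel lock collar 62 mm across, 10 mm proud of the panel. The keyhole is a slot 20.5 mm long along the console's x, 6.4 mm wide (y), through a face plate 11 mm thick; under it turns a sprung plug with a like slot, 20.5 x 5.6 mm
- right_keyhole (a point): the same point of the right circuit's keyhole; an identical lock
- left_floor (a point): floor of the left lock's plug, 30 mm straight below left_keyhole: where the key's tip rests when fully home. Two pairs of sticky sprung pins at the slot's narrow ends, met with the tip 16 and 23 mm below the face, each hold the key up until it is pushed down with 10 to 20 N, rocking it about 1 mm along the slot. It turns freely only within 3 mm of the floor and is trapped once turned
- right_floor (a point): the same point of the right lock
- left_plug (a joint): angle of the left lock's plug: 0 at rest (slot along the console's x), growing as the key is turned clockwise seen from above, stop at 1.65 rad (a quarter turn is 1.57); a spring drives it back to 0 when let go (0.03 N m at rest, 0.11 N m at a quarter turn); it lags the key by 0.1 to 0.15 rad of play
- right_plug (a joint): the same for the right lock's plug
- isolator_on: the rotary isolator that is switched on: black 56 mm square base, grey bar handle 50 x 12 mm, top 34 mm over the panel, in line with the console's x; no padlock. Origin: centre of its underside, on the panel, 110 mm straight behind (console +x) the keyhole of its own circuit, left or right: the circuit to bring on
- isolator_off: the rotary isolator that is locked out: the same, but its handle turned across (along the console's y) and a brass padlock 34 x 40 x 20 mm lying behind it with its shackle through the handle. Origin: centre of its underside, 110 mm behind the keyhole of the circuit that must stay off
- stop (a joint): travel of the red mushroom stop button (38 mm wide, top 18 mm over the panel) between the isolators: 0 up, 0.006 m fully pressed; keep it below 0.003
- key_block: wooden key block 130 (x) x 50 (y) x 44 mm high on the bench, fixed; origin: centre of its underside. Two slots in its top, 38 mm either side of its centre along its own x, hold two keys upright, in either order
- key: the console's key: double-bitted steel key 82 mm long, about 60 g, upright in the block, tip down. Origin: the tip; z up along the shank. At the tip two flat bits, together 18 mm wide (key's x), 4 mm thick (y), 16 mm high, rounded; shank 5 mm thick; a collar 14 mm across, 40 to 44 mm above the tip, rests on the block's top. The same either way round
- key_head (a point): centre of the key's flat black head, 67 mm above the tip: head 34 mm wide (key's x), 10 mm thick (y), 30 mm high (52 to 82 mm above the tip), in the plane of the bits; to be gripped across its 10 mm. Neck under it 8 mm thick
- key_tip (a point): the tip of the key, same point and axes as key
- round_key: another key in the block with a round black knob head 28 mm across, 22 mm high (52 to 74 mm from its tip); not for this lock, leave it. Origin: its tip
- tape_roll: roll of black electrical tape lying flat, 68 mm across, 19 mm high, bystander
- wrench: wrench, 170 mm, bystander
- pliers: pliers with blue grips, 170 mm, bystander
- multimeter: yellow multimeter lying flat, 85 x 165 x 48 mm, bystander
- battery: sealed battery 151 x 65 x 108 mm high over its terminals, bystander

How it is judged (in metres and radians):
On the way, in this order (a step that is already met when the one before it is completed fails the run):
1. the key stands fully home (tip within 2.8 mm of the floor of the lock) in the lock of the circuit that is not padlocked, not yet turned (plug under 0.35 rad) (((horizontal distance between isolator_on and left_keyhole below 0.14 m and z of key_tip in the frame of left_keyhole below -0.0272 m and horizontal distance between key_tip and left_keyhole below 0.003 m and angle between key's own z axis and vertical below 0.12 rad and value of joint left_plug below 0.35 rad) or (horizontal distance between isolator_on and right_keyhole below 0.14 m and z of key_tip in the frame of right_keyhole below -0.0272 m and horizontal distance between key_tip and right_keyhole below 0.003 m and angle between key's own z axis and vertical below 0.12 rad and value of joint right_plug below 0.35 rad))), for 0.1 s.
2. the key is turned clockwise a quarter turn (plug past 1.25 rad), still fully home (((horizontal distance between isolator_on and left_keyhole below 0.14 m and z of key_tip in the frame of left_keyhole below -0.0272 m and horizontal distance between key_tip and left_keyhole below 0.003 m and angle between key's own z axis and vertical below 0.12 rad and value of joint left_plug above 1.25 rad) or (horizontal distance between isolator_on and right_keyhole below 0.14 m and z of key_tip in the frame of right_keyhole below -0.0272 m and horizontal distance between key_tip and right_keyhole below 0.003 m and angle between key's own z axis and vertical below 0.12 rad and value of joint right_plug above 1.25 rad))), for 0.5 s.
At the end, for the whole second after the job is handed in: The key is fully home (tip within 2.8 mm of the lock's floor, 3 mm of its axis, upright within 0.12 rad) in the lock of the circuit not padlocked, its plug past 1.25 rad, the fingers still gripping the key (over 3 N); the other lock is at rest (under 0.1 rad), the stop button up (under 3 mm) (((horizontal distance between isolator_on and left_keyhole below 0.14 m and z of key_tip in the frame of left_keyhole below -0.0272 m and horizontal distance between key_tip and left_keyhole below 0.003 m and angle between key's own z axis and vertical below 0.12 rad and value of joint left_plug above 1.25 rad and value of joint right_plug below 0.1 rad and contact force between the fingers and key above 3 N and value of joint stop below 0.003 m) or (horizontal distance between isolator_on and right_keyhole below 0.14 m and z of key_tip in the frame of right_keyhole below -0.0272 m and horizontal distance between key_tip and right_keyhole below 0.003 m and angle between key's own z axis and vertical below 0.12 rad and value of joint right_plug above 1.25 rad and value of joint left_plug below 0.1 rad and contact force between the fingers and key above 3 N and value of joint stop below 0.003 m))); the arm keeps its last pose, push and grip.
It fails at once if the key is put into the padlocked circuit's lock (tip more than 5 mm down its keyhole) ((horizontal distance between isolator_on and left_keyhole below 0.14 m and z of key_tip in the frame of right_keyhole below -0.005 m and horizontal distance between key_tip and right_keyhole below 0.012 m) or (horizontal distance between isolator_on and right_keyhole below 0.14 m and z of key_tip in the frame of left_keyhole below -0.005 m and horizontal distance between key_tip and left_keyhole below 0.012 m)).
It fails at once if the stop button is pressed (3 mm or more) (value of joint stop above 0.003 m).
It fails at once if a bystander is shifted (more than 30 mm) (distance of any of round_key, tape_roll, wrench, pliers, multimeter, battery from where it was at the start of the episode above 0.03 m).
It also fails if it takes over 54 s, if anything falls off the work surface, if the arm or the gripper's body presses on something with over 40 N, if the wrist force passes 120 N, or if a joint passes its speed limit or range.

### The arm

A 7-joint arm with a two-finger parallel gripper is mounted at the origin on the work surface. World frame = base frame: x ahead of the robot, y to its left, z up, the work surface at z = 0. Lengths are in m, angles in degrees, forces in N, time in s.
With the tool pointing down it reaches from about 0.425 to 0.875 m from the base axis. Payload 4.7 kg.
Tool frame: the origin (TCP) lies at the very end of the fingers, on their centre line; the grasp point (between the pads) lies env.grip_point_offset behind it (env.grip_point_offset is the distance from the TCP to the grasp point, in m); z points along the fingers, y is the direction in which the jaws open and shut (so a half turn about z gives the same grasp; the last joint's range is limited). The gripper opens to 87 mm and grips with 3 to 60 N. Pads are 19 mm wide; open, the fingers measure 117 mm over their backs; the gripper's body (75 mm by 190 mm) begins 51 mm behind the grasp point.
Start: joints at [63.891, 18.392, -4.016, 83.108, 1.295, 78.541, -3.26], TCP at [0.294, -0.58, 0.223] pointing down, gripper open.
Joint ranges: [-163.93, 163.93], [-17.29, 119.83], [-79.2, 71.16], [3.27, 140.29], [-89.18, 269.18], [5.43, 117.66], [-154.24, 154.24]. Speed limits (degrees/s): [147.25, 147.25, 180, 180, 180, 180, 180].

### API

Orientations are given as [roll, pitch, yaw] about the fixed x, y, z axes, in that order (R = Rz(yaw) Ry(pitch) Rx(roll)).
In Python, from cell import env gives the robot as it stands.
- The arm moves only by the tool send_rows, never from a script. Its argument "plan" is a list of rows, each a list of 7 numbers: the finger opening in mm, from 0 to 87, then the shift along the tool's x, y, z in mm, then the turn, a rotation vector about the tool's x, y, z in rad. A call has 1 to 12 rows; each row shifts and turns the commanded pose from where the row before left it, along the tool's axes as they then stand; what a row does not reach is not made up. A row lasts 1/10 s, in which the tool goes at most 50 mm and 8.59 degrees, less where a joint would pass 70% of its speed; a pose out of reach is approached as far as the arm can. A call is refused whole if a number of a shift passes 50 or a number of a turn 0.15, either way. A call with a gripper value outside its range is refused whole. The fingers move at their own pace and stop on an object; "grip_force" is the grip in N (left out, the last holds). Time passes only in rows, so rows that do not move let the fingers close. It gives the time, the measured TCP pose, the force and the opening at its end, in the units of the state.
- env.get_obs(): the state, without advancing time (a new reading comes with each control period).
- env.read_camera(name): name is "scene" or "top" or "wrist"; returns the picture (480x640x3 uint8, red, green, blue); there is no depth.
- env.get_calibration(name): a dict with "fx", "fy", "cx", "cy" (pixels), "extrinsics" (4x4, takes a point from camera to world coordinates). Camera axes: x right, y down, z forward; pixel columns grow to the right and rows downward; lengths in m; the calibration is good to about 2 mm. A picture is of the moment at which its call begins: read the wrist's pose just before it. get_calibration takes no time and is no camera call; for the wrist camera it gives the pose at the moment of the call.
- env.sign_off(): hands the job in, once; it reports no verdict.
Trained networks look in the newest picture that a camera, given by its name, has taken for a name from the list of things; names that differ only in an ending like _2 or _b are one class to them, and where a whole thing is asked for, a point or a joint stands for the part that bears it (a point fixed in the world has none). Each returns a list of dicts, best first, with "confidence" (0 to 1); they miss things now and then, are a little off and sometimes report something else, mostly with a low value. They report only what shows in the picture. A call takes as long as a camera call.
- env.regions_of(camera, query): "region" (480x640 bool, what is visible of it) and "rect" ([left, top, right, bottom] in pixels, round what is visible of it).
The state is a dict: "time_s": time; "qpos": joint angles; "joint_velocities": joint speeds; "effort": joint torques, N m; "tool_pos": TCP position; "tool_rot": TCP orientation; "force": force on the tool from outside, world axes, zero at the start; "wrist_torque": the same for the moment, N m; "grip_width": finger opening in m.
Only numpy, scipy, OpenCV 4.12 (cv2) and the standard library are available. Lean on these libraries where they do the work, as an engineer would, in place of code of your own. Each camera call takes 0.05 s, during which the arm holds its last target. There are 200 camera calls.

## Working session

There is one attempt and no reset: what is moved stays moved. The work goes in short steps, Python scripts to look and compute and a tool call to move; the robot and the scene stay as the last step left them, time stands still between calls to the robot, and variables do not carry over. Pictures are saved under pics/ and viewed, about 8 in all and at most 12, crops included, and the job is handed in when it is done.

Besides the shell and the picture viewer there is one more tool, called as name(argument=value, ...), one argument or row to a line, values as JSON. send_rows: Moves the arm, as the interface text tells. Its arguments: {"type":"object","properties":{"plan":{"type":"array"},"grip_force":{"type":"number"}},"required":["plan"]}

```bash
mkdir -p pics; python3 - <<'E'
from cell import env
import cv2
o=env.get_obs();print({k:o[k] for k in('time_s','tool_pos','tool_rot','grip_width','force')},env.grip_point_offset)
for c in("scene","top"):
    im=env.read_camera(c);cv2.imwrite(f'pics/{c}0.png',im[...,::-1])
    k=env.get_calibration(c);print(c,k)
    for q in("console","key","round_key","key_block","isolator_on","isolator_off","key_head","left_keyhole","stop"):
        try:
            for r in env.regions_of(c,q)[:2]: print(q,round(r['confidence'],2),r['rect'])
        except Exception as e: print(q,e)
E
```

```text
{'time_s': 0.0, 'tool_pos': array([ 0.293975  , -0.57909965,  0.22144734]), 'tool_rot': array([-1.79889500e+02,  5.82298025e-03,  2.69192378e+01]), 'grip_width': 0.08694434290338802, 'force': array([ 0.65552431, -0.25297801, -0.39094955])} 0.0187
scene {'fx': 499.6428888101968, 'fy': 499.6428888101968, 'cx': 317.0614204840888, 'cy': 237.73489079052524, 'extrinsics': array([[-0.63416408,  0.42655063, -0.64489571,  1.35005175],
       [ 0.7731601 ,  0.3581446 , -0.52340797,  0.66883838],
       [ 0.00770591, -0.83053417, -0.55691437,  0.81147899],
       [ 0.        ,  0.        ,  0.        ,  1.        ]])}
console 0.93 [173.5, 208.1, 321.3, 317.3]
key_block 0.95 [404.0, 271.7, 445.9, 316.6]
isolator_on 0.95 [198.7, 229.8, 225.1, 249.0]
isolator_on 0.32 [178.0, 210.2, 324.0, 317.0]
isolator_off 0.82 [228.7, 253.8, 265.8, 283.1]
isolator_off 0.57 [414.2, 273.0, 424.5, 295.5]
key_head 0.35 [179.0, 208.6, 321.0, 318.9]
left_keyhole 0.79 [176.5, 211.0, 321.1, 315.7]
stop 0.71 [341.0, 234.2, 367.5, 254.7]
stop 0.69 [222.0, 245.4, 238.0, 257.5]
top {'fx': 501.26027798533903, 'fy': 501.2602
[... 186 characters left out ...]
0.0085814 ],
       [-0.00868858, -0.13226148, -0.99117678,  1.26886046],
       [ 0.        ,  0.        ,  0.        ,  1.        ]])}
console 0.58 [317.5, 131.5, 446.0, 240.0]
key 0.48 [211.9, 242.9, 215.6, 253.4]
round_key 0.61 [211.7, 242.9, 215.3, 255.1]
round_key 0.29 [305.7, 278.9, 337.8, 307.6]
key_block 0.63 [202.9, 238.0, 231.6, 295.1]
isolator_on 0.8 [402.5, 150.6, 426.2, 178.4]
isolator_on 0.63 [131.7, 263.5, 148.3, 329.8]
isolator_off 0.59 [332.6, 127.0, 365.5, 167.5]
key_head 0.51 [211.0, 242.2, 213.7, 255.8]
left_keyhole 0.93 [316.3, 127.8, 443.9, 243.9]
left_keyhole 0.7 [432.3, 303.7, 506.0, 342.0]
stop 0.64 [376.2, 147.8, 389.9, 166.7]
stop 0.62 [497.1, 187.4, 545.0, 254.8]
```

```bash
python3 - <<'E'
import cv2
a=cv2.imread('pics/top0.png');b=cv2.imread('pics/scene0.png')
cv2.imwrite('pics/a.png',cv2.resize(a[110:350,190:510],None,fx=2.5,fy=2.5,interpolation=cv2.INTER_CUBIC))
E
```

```text
(no output)
```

View pics/a.png

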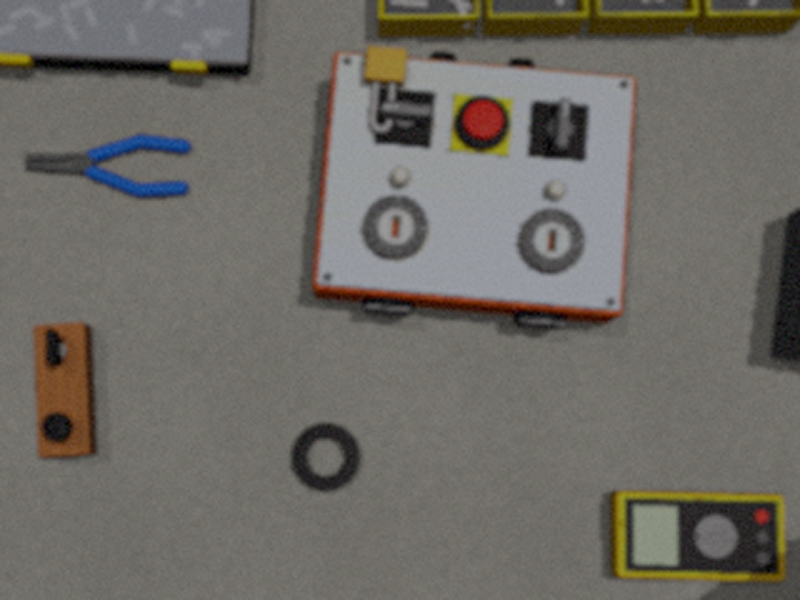

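The top picture shows the flat key at crop (55,348), the far slot of the block, with the round key at (57,427). The isolator that is on, with its handle along x and no padlock, is at (558,128), so the right circuit is the one to bring on. Its keyhole is at crop (552,241), i.e. px (411,206), and the padlocked left keyhole is at (396,228).

```bash
cat > h.py <<'E'
from cell import env
import numpy as np, cv2
from scipy.spatial.transform import Rotation as R
def ray(cal,uv,z):
    T=cal['extrinsics'];d=T[:3,:3]@[(uv[0]-cal['cx'])/cal['fx'],(uv[1]-cal['cy'])/cal['fy'],1.]
    return T[:3,3]+d*(z-T[2,3])/d[2]
def proj(cal,P):
    T=np.linalg.inv(cal['extrinsics']);p=T[:3,:3]@P+T[:3,3]
    return np.array([cal['fx']*p[0]/p[2]+cal['cx'],cal['fy']*p[1]/p[2]+cal['cy']])
def snap(name,c='wrist'):
    o=env.get_obs();k=env.get_calibration(c);im=env.read_camera(c)
    cv2.imwrite(f'pics/{name}.png',im[...,::-1]);np.savez(f'pics/{name}.npz',**k)
    return o,k,im
def state():
    o=env.get_obs()
    for k in('time_s','tool_pos','tool_rot','force','wrist_torque','grip_width','qpos'):print(k,np.round(o[k],4))
E
python3 - <<'E'
from h import *
k=env.get_calibration('top')
c=lambda x,y:(190+(x+.5)/2.5-.5,110+(y+.5)/2.5-.5)
for n,p,z in(("keyflat",(55,348),.08),("round",(57,427),.075),("Lhole",(396,228),.09),("Rhole",(552,241),.09),("c1",(336,53),.08),("c2",(634,78),.08),("c3",(621,312),.08),("c4",(315,292),.08),("b1",(37,325),.044),("b2",(88,324),.044),("b3",(91,455),.044),("b4",(40,457),.044)):
    print(n,ray(k,c(*p),z).round(4))
E
```

```text
keyflat [0.4907 0.2749 0.08  ]
round [0.4156 0.2726 0.075 ]
Lhole [ 0.6022 -0.0522  0.09  ]
Rhole [ 0.5881 -0.2009  0.09  ]
c1 [0.7803 0.0036 0.08  ]
c2 [ 0.7517 -0.2882  0.08  ]
c3 [ 0.5204 -0.2663  0.08  ]
c4 [0.5425 0.026  0.08  ]
b1 [0.5176 0.3012 0.044 ]
b2 [0.5182 0.2508 0.044 ]
b3 [0.3896 0.2457 0.044 ]
b4 [0.388  0.2954 0.044 ]
```

```bash
cat >> h.py <<'E'
def plan(pts,yaws,n,grip=87):
    """rows from present pose through world pts / yaws (deg), n rows each leg, tool down"""
    o=env.get_obs();p=np.array(o['tool_pos']);y=o['tool_rot'][2]
    for P,Y,m in zip(pts,yaws,n):
        d=(np.array(P)-p)*1000/m;dy=((Y-y+180)%360-180)
        if abs(Y-y)<360: dy=Y-y
        for i in range(m):
            a=np.radians(y+dy*i/m);c,s=np.cos(a),np.sin(a)
            print([grip,round(c*d[0]+s*d[1],1),round(s*d[0]-c*d[1],1),round(-d[2],1),0,0,round(-np.radians(dy/m),4)],end=',\n' if (i+1)%12 else ',\n---\n')
        p=np.array(P);y=Y
E
python3 - <<'E'
from h import *
o=env.get_obs();T=np.eye(4);T[:3,:3]=R.from_euler('xyz',o['tool_rot'],degrees=True).as_matrix();T[:3,3]=o['tool_pos']
print(np.linalg.inv(T)@env.get_calibration('wrist')['extrinsics'])
plan([(.52,-.15,.25),(.46,.275,.22)],[105,182.4],[12,12])
E
```

```text
[[-1.21633065e-04 -9.61285040e-01 -2.75555904e-01  7.66590823e-02]
 [ 9.99999784e-01  6.11370514e-05 -6.54688101e-04 -1.03269965e-03]
 [ 6.46188553e-04 -2.75555924e-01  9.61284825e-01 -1.62673504e-01]
 [ 0.00000000e+00  0.00000000e+00  0.00000000e+00  1.00000000e+00]]
[87, np.float64(33.0), np.float64(-23.4), np.float64(-2.3), 0, 0, np.float64(-0.1136)],
[87, np.float64(35.4), np.float64(-19.5), np.float64(-2.3), 0, 0, np.float64(-0.1136)],
[87, np.float64(37.4), np.float64(-15.4), np.float64(-2.3), 0, 0, np.float64(-0.1136)],
[87, np.float64(38.9), np.float64(-11.0), np.float64(-2.3), 0, 0, np.float64(-0.1136)],
[87, np.float64(39.9), np.float64(-6.6), np.float64(-2.3), 0, 0, np.float64(-0.1136)],
[87, np.float64(40.4), np.float64(-2.0), np.float64(-2.3), 0, 0, np.float64(-0.1136)],
[87, np.float64(40.4), np.float64(2.6), np.float64(-2.3), 0, 0, np.float64(-0.1136)],
[87, np.float64(39.8), np.float64(7.2), np.float64(-2.3), 0, 0, np.float64(-0.1136)],
[87, np.float64(38.7), np.float64(11.6), np.float64(-2.3), 0, 0, np.float64(-0.1136)],
[87, np.float64(37.2), np.float64(15.9), np.fl
[... 551 characters left out ...]
0.1126)],
[87, np.float64(30.1), np.float64(19.4), np.float64(2.5), 0, 0, np.float64(-0.1126)],
[87, np.float64(27.7), np.float64(22.6), np.float64(2.5), 0, 0, np.float64(-0.1126)],
[87, np.float64(25.0), np.float64(25.6), np.float64(2.5), 0, 0, np.float64(-0.1126)],
[87, np.float64(22.0), np.float64(28.2), np.float64(2.5), 0, 0, np.float64(-0.1126)],
[87, np.float64(18.7), np.float64(30.5), np.float64(2.5), 0, 0, np.float64(-0.1126)],
[87, np.float64(15.1), np.float64(32.4), np.float64(2.5), 0, 0, np.float64(-0.1126)],
[87, np.float64(11.4), np.float64(33.9), np.float64(2.5), 0, 0, np.float64(-0.1126)],
[87, np.float64(7.5), np.float64(35.0), np.float64(2.5), 0, 0, np.float64(-0.1126)],
---
```

send_rows(
  plan=[
    [87,33.0,-23.4,-2.3,0,0,-0.1136],
    [87,35.4,-19.5,-2.3,0,0,-0.1136],
    [87,37.4,-15.4,-2.3,0,0,-0.1136],
    [87,38.9,-11.0,-2.3,0,0,-0.1136],
    [87,39.9,-6.6,-2.3,0,0,-0.1136],
    [87,40.4,-2.0,-2.3,0,0,-0.1136],
    [87,40.4,2.6,-2.3,0,0,-0.1136],
    [87,39.8,7.2,-2.3,0,0,-0.1136],
    [87,38.7,11.6,-2.3,0,0,-0.1136],
    [87,37.2,15.9,-2.3,0,0,-0.1136],
    [87,35.1,20.0,-2.3,0,0,-0.1136],
    [87,32.6,23.9,-2.3,0,0,-0.1136],
  ],
)

```text
time_s: 2.2
tool_pos: [0.5204, -0.1486, 0.2506]
tool_rot: [180.0, 0.0, 105.3]
force: [0.8, -0.6, -0.5]
grip_width: 0.087
```

send_rows(
  plan=[
    [87,35.5,4.3,2.5,0,0,-0.1126],
    [87,34.8,8.3,2.5,0,0,-0.1126],
    [87,33.6,12.2,2.5,0,0,-0.1126],
    [87,32.1,15.9,2.5,0,0,-0.1126],
    [87,30.1,19.4,2.5,0,0,-0.1126],
    [87,27.7,22.6,2.5,0,0,-0.1126],
    [87,25.0,25.6,2.5,0,0,-0.1126],
    [87,22.0,28.2,2.5,0,0,-0.1126],
    [87,18.7,30.5,2.5,0,0,-0.1126],
    [87,15.1,32.4,2.5,0,0,-0.1126],
    [87,11.4,33.9,2.5,0,0,-0.1126],
    [87,7.5,35.0,2.5,0,0,-0.1126],
    [87,0,0,0,0,0,0],
  ],
)

```text
$.plan: bad value
```

```bash
python3 - <<'E'
from h import *
o,k,im=snap('w1')
print(proj(k,np.array([.588,-.201,.09])),o['tool_pos'])
E
```

```text
[370.13849441 296.39830988] [ 0.52041579 -0.14855204  0.25055532]
```

send_rows(
  plan=[
    [87,35.5,4.3,2.5,0,0,-0.1126],
    [87,34.8,8.3,2.5,0,0,-0.1126],
    [87,33.6,12.2,2.5,0,0,-0.1126],
    [87,32.1,15.9,2.5,0,0,-0.1126],
    [87,30.1,19.4,2.5,0,0,-0.1126],
    [87,27.7,22.6,2.5,0,0,-0.1126],
    [87,25.0,25.6,2.5,0,0,-0.1126],
    [87,22.0,28.2,2.5,0,0,-0.1126],
    [87,18.7,30.5,2.5,0,0,-0.1126],
    [87,15.1,32.4,2.5,0,0,-0.1126],
    [87,11.4,33.9,2.5,0,0,-0.1126],
    [87,7.5,35.0,2.5,0,0,-0.1126],
  ],
)

```text
time_s: 3.45
tool_pos: [0.4595, 0.2761, 0.2203]
tool_rot: [-180.0, 0.1, -177.4]
force: [0.9, -0.1, 0.0]
grip_width: 0.0872
```

send_rows(
  plan=[
    [87,0,0,0,0,0,0],
    [87,0,0,0,0,0,0],
  ],
)

```text
time_s: 3.65
tool_pos: [0.4592, 0.2755, 0.22]
tool_rot: [-180.0, -0.0, -177.5]
force: [0.6, -0.1, -1.2]
grip_width: 0.0872
```

```bash
python3 - <<'E'
from h import *
o,k,im=snap('w2'); state()
print(proj(k,np.array([.4907,.2749,.086])))
for q in('key','key_head','round_key'):
    for r in env.regions_of('wrist',q)[:2]:print(q,r['confidence'],r['rect'])
E
```

```text
time_s 3.7
tool_pos [0.4599 0.2742 0.22  ]
tool_rot [-1.799484e+02 -2.300000e-03 -1.776410e+02]
force [ 0.0851 -0.3069  0.5127]
wrist_torque [ 0.0344 -0.1689  0.0069]
grip_width 0.0871
qpos [ 15.5261   9.4218 -53.7597  98.149    7.849   76.4041  52.637 ]
[315.5571603  268.73527002]
key 0.89 [317.7, 245.8, 328.7, 284.0]
key 0.62 [0.0, 266.7, 96.7, 293.0]
key_head 0.86 [318.6, 244.4, 327.5, 286.9]
round_key 0.75 [306.5, 168.7, 337.6, 199.0]
round_key 0.63 [0.8, 266.3, 102.4, 291.8]
```

View pics/w2.png

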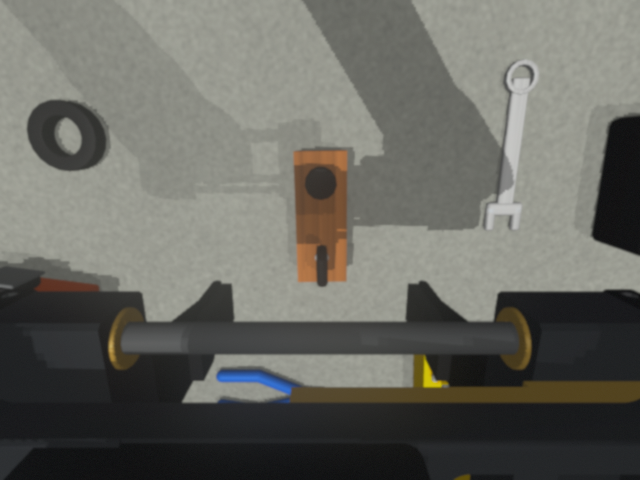

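View pics/w1.png

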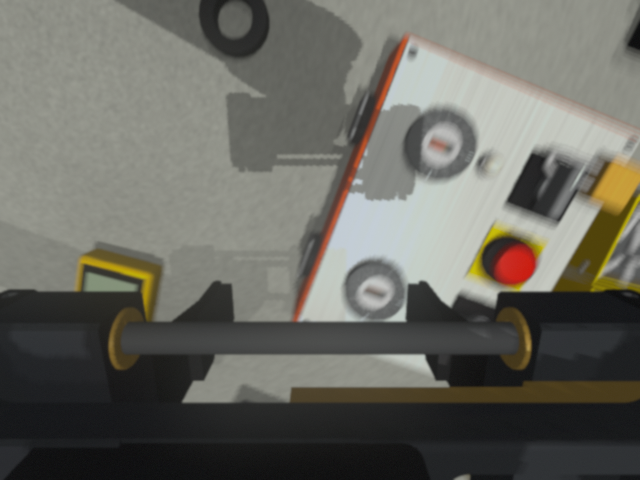

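w2 shows the flat key's head at px (322,265), vertical in the image, and the round key at (321,183). w1 shows the right keyhole at px (375,292), just left of the right finger, and the left one at (438,146).

```bash
python3 - <<'E'
from h import *
from scipy.optimize import minimize
k=dict(np.load('pics/w2.npz'));im=cv2.imread('pics/w2.png')
g=im.max(2).astype(int);m=np.zeros(g.shape,np.uint8);m[235:295,310:336]=(g[235:295,310:336]<75)
n,l,s,c=cv2.connectedComponentsWithStats(m);i=1+s[1:,4].argmax();m=(l==i).astype(np.uint8);print(s[i],c[i])
# fit head box (34x10, z .056-.086) silhouette
def sil(v):
    x,y,a=v;C,S=np.cos(a),np.sin(a)
    P=[proj(k,np.array([x+C*u-S*w,y+S*u+C*w,z])) for u in(-.017,.017) for w in(-.005,.005) for z in(.056,.086)]
    h=cv2.convexHull(np.float32(P));t=np.zeros((480*1,640),np.uint8);cv2.fillConvexPoly(t,np.round(h*16).astype(np.int32),255,cv2.LINE_AA,4);return t/255.
M=cv2.GaussianBlur(m.astype(float),(0,0),1.5)
f=lambda v:((cv2.GaussianBlur(sil(v),(0,0),1.5)-M)**2).sum()
for x0 in(.485,.495):
    r=minimize(f,[x0,.272,.04],method='Nelder-Mead',options=dict(initial_simplex=[[x0,.272,.04],[x0+.006,.272,.04],[x0,.277,.04],[x0,.272,.14]]));print(r.x.round(4),np.degrees(r.x[2]),r.fun,f([r.x[0],r.x[1],.0]))
# keyhole in w1
k1=dict(np.load('pics/w1.npz'));print(ray(k1,(375,292),.09),ray(k1,(438,146),.09))
kt=env.get_calibration('top')
E
```

```text
[317 246  10  40 338] [321.65680473 264.81952663]
[0.4915 0.2803 0.0476] 2.7272341195636294 99.37545417665075 107.18902205626372
[0.4924 0.2805 0.0517] 2.9605207232066113 99.49433888829734 107.62382523005103
[ 0.59122396 -0.19521176  0.09      ] [ 0.60233737 -0.04770846  0.09      ]
```

send_rows(
  plan=[
    [87,-8,0.5,25,0,0,0],
    [87,-8,0.5,25,0,0,0],
    [87,-8,0.5,25,0,0,0],
    [87,-7.5,0.5,25,0,0,0],
    [87,0,0,0,0,0,0],
    [87,0,0,0,0,0,0],
  ],
)

```text
time_s: 4.45
tool_pos: [0.491, 0.2777, 0.1204]
tool_rot: [-180.0, -0.0, -177.6]
force: [0.5, -0.6, -0.0]
grip_width: 0.087
```

```bash
python3 - <<'E'
from h import *
o,k,im=snap('w3'); state();print(k['cx'],k['fx'])
print(proj(k,np.array([.4915,.2803,.086])),proj(k,np.array([.4907,.2749,.086])))
T=R.from_euler('xyz',o['tool_rot'],degrees=True);print('tip',proj(k,o['tool_pos']))
E
```

```text
time_s 4.5
tool_pos [0.4914 0.2783 0.1213]
tool_rot [ 1.799794e+02  5.640000e-02 -1.776142e+02]
force [ 0.7159  0.3005 -0.0187]
wrist_torque [ 0.0766 -0.1013  0.0075]
grip_width 0.0872
qpos [ 11.3394  19.1511 -51.1307 101.3216  16.1085  67.1567  47.8155]
319.42094551975504 352.16988405626097
[321.2606204  276.31428364] [312.26359714 274.70795226]
tip [316.39895757 299.65120866]
```

View pics/w3.png

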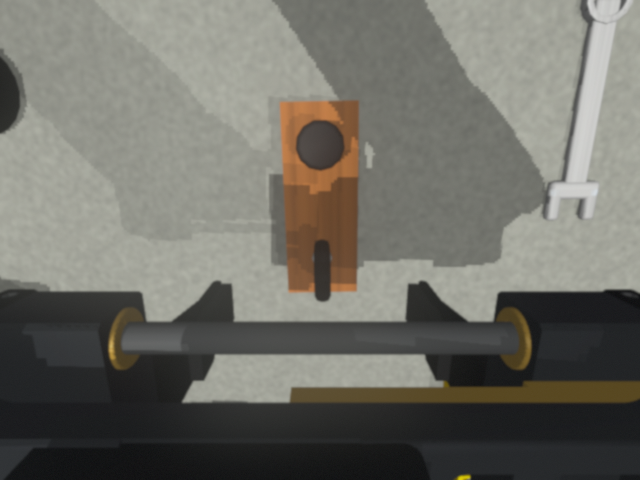

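w3 shows the key head at px x≈322, rows 240–300, with the fingers' centre line at x≈320, so it is nearly centred. I'll refit before descending.

```bash
cat >> h.py <<'E'
def fitbox(name,roi,thr,x0,z0,z1,half=(.017,.005)):
    from scipy.optimize import minimize
    k=dict(np.load(f'pics/{name}.npz'));g=cv2.imread(f'pics/{name}.png').max(2).astype(int)
    a,b,c,d=roi;m=np.zeros(g.shape,np.uint8);m[b:d,a:c]=g[b:d,a:c]<thr
    n,l,s,cc=cv2.connectedComponentsWithStats(m);i=1+s[1:,4].argmax();print(s[i])
    M=cv2.GaussianBlur((l==i)*1.,(0,0),2)
    def f(v):
        C,S=np.cos(v[2]),np.sin(v[2])
        P=[proj(k,np.array([v[0]+C*u-S*w,v[1]+S*u+C*w,z])) for u in(-half[0],half[0]) for w in(-half[1],half[1]) for z in(z0,z1)]
        t=np.zeros(g.shape,np.uint8);cv2.fillConvexPoly(t,np.round(cv2.convexHull(np.float32(P))*16).astype(np.int32),255,cv2.LINE_AA,4)
        return ((cv2.GaussianBlur(t/255.,(0,0),2)-M)**2).sum()
    x0=np.array(x0);r=minimize(f,x0,method='Nelder-Mead',options=dict(initial_simplex=[x0,x0+[.006,0,0],x0+[0,.005,0],x0+[0,0,.1]]))
    print(r.x[:2].round(4),np.degrees(r.x[2]).round(2),round(r.fun,1));return r.x
E
python3 - <<'E'
from h import *
fitbox('w3',(305,225,340,310),75,[.491,.28,.05],.056,.086)
E
```

```text
[314 240  16  61 885]
[0.4916 0.2808] 4.42 113.9
```

send_rows(
  plan=[
    [87,0,1,15,0,0,0],
    [87,0,0.5,15,0,0,0],
    [87,0,0,15,0,0,0],
    [87,0,0,14,0,0,0],
    [87,0,0,8,0,0,0],
    [60,0,0,0,0,0,0],
    [40,0,0,0,0,0,0],
    [25,0,0,0,0,0,0],
  ],
  grip_force=10,
)

```text
time_s: 5.3
tool_pos: [0.4913, 0.2803, 0.0537]
tool_rot: [180.0, 0.1, -177.6]
force: [-0.7, -0.2, 0.4]
grip_width: 0.0705
```

send_rows(
  plan=[
    [15,0,0,0,0,0,0],
    [5,0,0,0,0,0,0],
    [5,0,0,0,0,0,0],
    [5,0,0,0,0,0,0],
    [5,0,0,0,0,0,0],
    [5,0,0,0,0,0,0],
  ],
)

```text
time_s: 5.9
tool_pos: [0.4909, 0.2798, 0.0531]
tool_rot: [-180.0, -0.0, -177.6]
force: [-0.1, 0.4, 0.3]
grip_width: 0.0231
```

send_rows(
  plan=[
    [5,0,0,0,0,0,0],
    [5,0,0,0,0,0,0],
    [5,0,0,0,0,0,0],
    [5,0,0,0,0,0,0],
  ],
)

```text
time_s: 6.3
tool_pos: [0.4909, 0.2798, 0.0531]
tool_rot: [-180.0, -0.0, -177.6]
force: [0.1, 0.6, -1.4]
grip_width: 0.0098
```

send_rows(
  plan=[
    [5,0,0,0,0,0,0],
    [5,0,0,0,0,0,0],
  ],
  grip_force=45,
)

```text
time_s: 6.5
tool_pos: [0.4909, 0.2798, 0.0531]
tool_rot: [-180.0, -0.0, -177.6]
force: [0.4, -0.6, 0.0]
grip_width: 0.0098
```

```bash
python3 - <<'E'
from h import *
np.set_printoptions(legacy='1.25')
p0=env.get_obs;o=dict(p0());o['tool_pos']=np.array([.491,.28,.183]);o['tool_rot']=np.array([180,0,182.4])
env.get_obs=lambda:o
plan([(.637,-.2,.183)],[174.5],[12],5)
E
```

```text
[5, -10.5, -40.5, -0.0, 0, 0, 0.0115],
[5, -10.9, -40.4, -0.0, 0, 0, 0.0115],
[5, -11.4, -40.2, -0.0, 0, 0, 0.0115],
[5, -11.9, -40.1, -0.0, 0, 0, 0.0115],
[5, -12.3, -40.0, -0.0, 0, 0, 0.0115],
[5, -12.8, -39.8, -0.0, 0, 0, 0.0115],
[5, -13.2, -39.7, -0.0, 0, 0, 0.0115],
[5, -13.7, -39.5, -0.0, 0, 0, 0.0115],
[5, -14.2, -39.3, -0.0, 0, 0, 0.0115],
[5, -14.6, -39.2, -0.0, 0, 0, 0.0115],
[5, -15.1, -39.0, -0.0, 0, 0, 0.0115],
[5, -15.5, -38.8, -0.0, 0, 0, 0.0115],
---
```

send_rows(
  plan=[
    [5,0,0,-8,0,0,0],
    [5,0,0,-16,0,0,0],
    [5,0,0,-22,0,0,0],
    [5,0,0,-28,0,0,0],
    [5,0,0,-28,0,0,0],
    [5,0,0,-28,0,0,0],
  ],
)

```text
time_s: 7.1
tool_pos: [0.4909, 0.2803, 0.1858]
tool_rot: [180.0, 0.1, -177.5]
force: [-0.6, 1.1, -0.3]
grip_width: 0.0094
```

send_rows(
  plan=[
    [5,-10.5,-40.5,0,0,0,0.0115],
    [5,-10.9,-40.4,0,0,0,0.0115],
    [5,-11.4,-40.2,0,0,0,0.0115],
    [5,-11.9,-40.1,0,0,0,0.0115],
    [5,-12.3,-40,0,0,0,0.0115],
    [5,-12.8,-39.8,0,0,0,0.0115],
    [5,-13.2,-39.7,0,0,0,0.0115],
    [5,-13.7,-39.5,0,0,0,0.0115],
    [5,-14.2,-39.3,0,0,0,0.0115],
    [5,-14.6,-39.2,0,0,0,0.0115],
    [5,-15.1,-39,0,0,0,0.0115],
    [5,-15.5,-38.8,0,0,0,0.0115],
  ],
)

```text
time_s: 8.3
tool_pos: [0.6379, -0.2017, 0.185]
tool_rot: [-180.0, 0.1, 174.5]
force: [1.0, 0.8, -0.7]
grip_width: 0.0096
```

send_rows(
  plan=[
    [5,0,0,0,0,0,0],
    [5,0,0,0,0,0,0],
    [5,0,0,0,0,0,0],
    [5,0,0,0,0,0,0],
  ],
)

```text
time_s: 8.7
tool_pos: [0.6375, -0.1979, 0.184]
tool_rot: [180.0, 0.0, 174.7]
force: [-0.5, 0.5, 0.5]
grip_width: 0.0098
```

```bash
python3 - <<'E'
from h import *
o,k,im=snap('w4'); state();print(proj(k,np.array([.591,-.196,.09])))
E
```

```text
time_s 8.75
tool_pos [ 0.6374 -0.1982  0.1839]
tool_rot [1.799961e+02 3.860000e-02 1.746888e+02]
force [ 0.2968 -0.1387 -0.1332]
wrist_torque [ 0.1146 -0.1372 -0.0258]
grip_width 0.0097
qpos [ 41.9832  25.7083 -36.605   82.3636  15.3931  76.9344  89.3274]
[313.85949793 185.89915081]
```

View pics/w4.png

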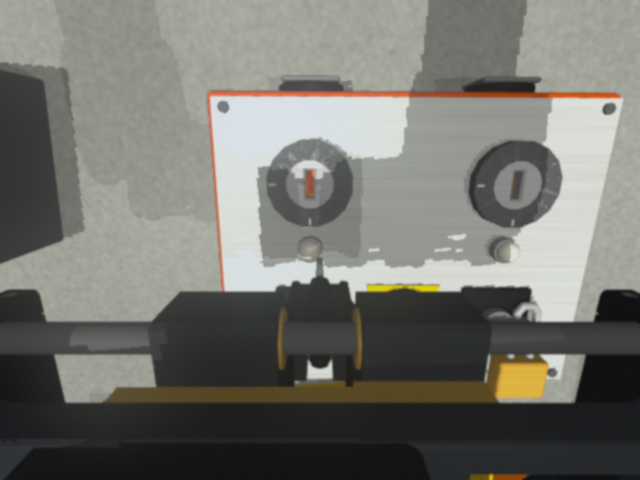

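w4 shows the right (unlocked) keyhole at about px (310,184), the left one at (516,185) with its padlock at (520,375), and the held key's tip end near (319,262).

```bash
python3 - <<'E'
from h import *
k=dict(np.load('pics/w4.npz'));im=cv2.imread('pics/w4.png').astype(int)
b,g,r=[im[...,i] for i in range(3)]
m=((r-b>40)).astype(np.uint8);m[:165]=0;m[205:]=0;m[:,:295]=0;m[:,325:]=0
n,l,s,c=cv2.connectedComponentsWithStats(m);i=1+s[1:,4].argmax();print(s[i],c[i])
ys,xs=np.nonzero(l==i);w=ray(k,c[i],.09);print('slot',w)
P=np.array([ray(k,(x,y),.085)[:2] for x,y in zip(xs,ys)]);u=np.linalg.svd(P-P.mean(0))[2][0];print(np.degrees(np.arctan2(u[1],u[0])))
# left slot: dark
g2=im.max(2)
mm=np.zeros(g2.shape,np.uint8);mm[165:207,505:530]=(g2[165:207,505:530]<95)
n,l,s,c=cv2.connectedComponentsWithStats(mm);j=1+s[1:,4].argmax();print(s[j],c[j]);wl=ray(k,c[j],.09);print('L',wl,np.hypot(*(wl-w)[:2]))
d=(wl-w);print('console yaw',-np.degrees(np.arctan2(d[0],d[1])))
for p in((223,107),(609,108)):print(ray(k,p,.08))
a,bb=ray(k,(240,93.5),.08),ray(k,(600,95.5),.08);d=bb-a;print('edge yaw',-np.degrees(np.arctan2(d[0],d[1])))
# dark collar ring centre
cv2.imwrite('pics/c.png',np.hstack([cv2.resize(im[130:280,255:375].astype(np.uint8),None,fx=4,fy=4,interpolation=cv2.INTER_CUBIC)]))
E
```

```text
[306 170   9  26 206] [309.68446602 182.47572816]
slot [ 0.58828439 -0.19876038  0.09      ]
-7.988702045523103
[511 171  12  28 218] [516.65137615 184.64678899]
L [ 0.6036616  -0.05002944  0.09      ] 0.14952374666044424
console yaw -5.902807872240641
[ 0.5310076  -0.25492183  0.08      ]
[0.55693426 0.01731571 0.08      ]
edge yaw -5.5950374724318
```

View pics/c.png

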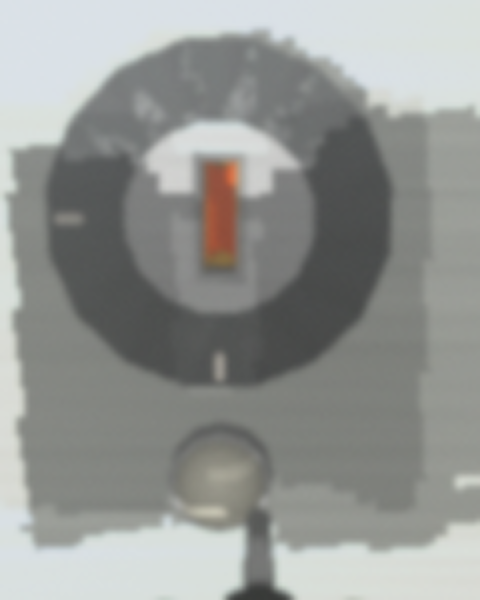

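```bash
python3 - <<'E'
from h import *
k=dict(np.load('pics/w4.npz'))
print('slot',ray(k,(309.6,183.1),.09))
M=R.from_euler('xyz',[180,0,174.7],degrees=True).as_matrix();t=np.array([.6374,-.1981,.184])
for x in(7,9):
  for y in(-2,0,2):
    for z in (49,35): print(x,y,z,proj(k,t+M@np.array([x,y,z])/1000))
E
```

```text
slot [ 0.58872207 -0.19886561  0.09      ]
7 -2 49 [313.40420706 256.83665444]
7 -2 35 [313.0302273 264.0557722]
7 0 49 [316.57462875 256.83583064]
7 0 35 [316.40513339 264.05485716]
7 2 49 [319.74501901 256.83500684]
7 2 35 [319.78000386 264.05394212]
9 -2 49 [313.38902032 253.80871193]
9 -2 35 [313.01307062 260.85108882]
9 0 49 [316.56730791 253.80790113]
9 0 35 [316.39689142 260.85018832]
9 2 49 [319.74556391 253.80709033]
9 2 35 [319.7806764  260.84928782]
```

send_rows(
  plan=[
    [5,12,-1.7,0,0,0,0.007],
    [5,12,-1.8,0,0,0,0],
    [5,12,-1.8,0,0,0,0],
    [5,12.5,-1.7,0,0,0,0],
    [5,0,0,15,0,0,0],
    [5,0,0,15,0,0,0],
    [5,0,0,5,0,0,0],
    [5,0,0,0,0,0,0],
    [5,0,0,0,0,0,0],
    [5,0,0,0,0,0,0],
  ],
)

```text
time_s: 9.75
tool_pos: [0.5889, -0.2021, 0.1485]
tool_rot: [180.0, 0.0, 174.1]
force: [0.8, 0.1, 0.8]
grip_width: 0.0096
```

```bash
python3 - <<'E'
from h import *
P=[env.get_obs()['tool_pos']]
o,k,im=snap('w5');P.append(o['tool_pos']);state()
M=R.from_euler('xyz',o['tool_rot'],degrees=True).as_matrix()
print('tip',proj(k,o['tool_pos']+M@np.array([9,0,49])/1000),proj(k,o['tool_pos']+M@np.array([9,0,33])/1000),'hole',proj(k,np.array([.5885,-.2008,.09])))
u=slice(255,345);v=slice(200,320)
cv2.imwrite('pics/w5c.png',cv2.resize(im[215:315,260:380,::-1],None,fx=6,fy=6,interpolation=cv2.INTER_CUBIC))
E
```

```text
time_s 9.8
tool_pos [ 0.5889 -0.2021  0.1486]
tool_rot [-1.799968e+02  5.260000e-02  1.741482e+02]
force [-0.3426 -0.2822 -0.4642]
wrist_torque [ 0.0534 -0.1093 -0.0125]
grip_width 0.0093
qpos [ 46.0329  21.5523 -36.8576  91.7068  13.4587  71.1937  90.8954]
tip [316.83171944 254.02065467] [316.64446867 262.1377933 ] hole [318.85958734 261.87928148]
```

View pics/w5c.png

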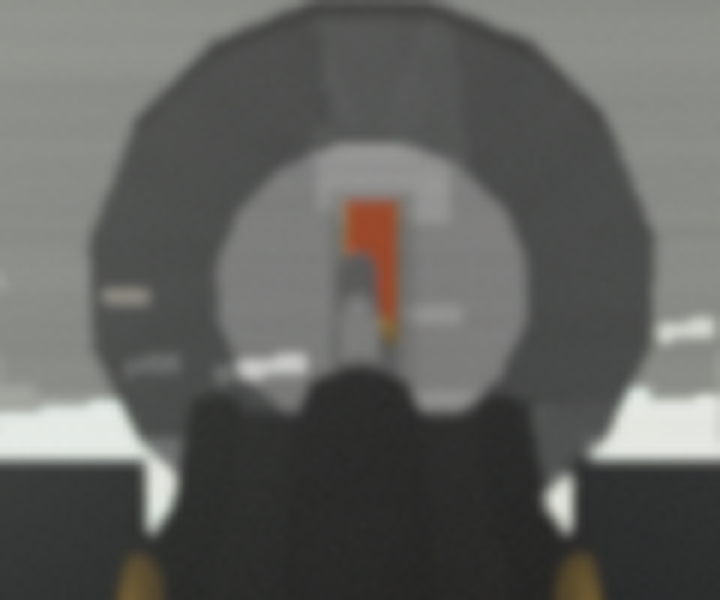

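The crop shows the slot centred at x≈372 (6×) and the bit at x≈358, so the key must go about 1.4 mm in tool +y. The bit's near edge sits about 1.5 mm too far from the robot, so it also goes 1.5 mm in tool +x.

send_rows(
  plan=[
    [5,1.5,1.4,0,0,0,0],
    [5,0,0,3,0,0,0],
    [5,0,0,3,0,0,0],
    [5,0,0,2,0,0,0],
    [5,0,0,2,0,0,0],
    [5,0,0,2,0,0,0],
    [5,0,0,1,0,0,0],
  ],
)

```text
time_s: 10.5
tool_pos: [0.587, -0.2007, 0.135]
tool_rot: [-180.0, 0.0, 174.1]
force: [0.0, -0.7, -0.4]
grip_width: 0.0097
```

```bash
python3 -c "from h import *;state()"
```

```text
time_s 10.5
tool_pos [ 0.587  -0.2007  0.135 ]
tool_rot [-1.799990e+02  8.800000e-03  1.741342e+02]
force [ 0.0043 -0.7236 -0.4342]
wrist_torque [ 0.0703 -0.2153 -0.0034]
grip_width 0.0097
qpos [ 45.9271  21.9699 -36.7301  92.8485  13.7948  69.7753  90.5282]
```

No force with the tip about 4 mm in, so it has entered the slot.

send_rows(
  plan=[
    [5,0,0,2,0,0,0],
    [5,0,0,2,0,0,0],
    [5,0,0,2,0,0,0],
    [5,0,0,2,0,0,0],
    [5,0,0,2,0,0,0],
  ],
)

```text
time_s: 11.0
tool_pos: [0.587, -0.2007, 0.125]
tool_rot: [-180.0, 0.0, 174.1]
force: [0.3, 0.4, -0.0]
grip_width: 0.01
```

```bash
python3 -c "from h import *;state()"
```

```text
time_s 11.0
tool_pos [ 0.587  -0.2007  0.125 ]
tool_rot [-1.799943e+02  1.320000e-02  1.741351e+02]
force [ 0.3087  0.3773 -0.0164]
wrist_torque [ 0.0927 -0.2454 -0.0247]
grip_width 0.01
qpos [ 45.7953  22.4654 -36.5825  93.4464  14.146   68.7732  90.2747]
```

send_rows(
  plan=[
    [5,0,0,1,0,0,0],
    [5,0,0,1,0,0,0],
    [5,0,0,1,0,0,0],
    [5,1,0,0.5,0,0,0],
    [5,-2,0,0.5,0,0,0],
    [5,1,0,0,0,0,0],
  ],
)

```text
time_s: 11.6
tool_pos: [0.5879, -0.2009, 0.1223]
tool_rot: [-180.0, 0.1, 174.1]
force: [2.4, -0.8, 5.1]
grip_width: 0.0097
```

```bash
python3 -c "from h import *;state()"
```

```text
time_s 11.6
tool_pos [ 0.5879 -0.2009  0.1223]
tool_rot [-1.799661e+02  1.150000e-01  1.741356e+02]
force [ 2.4187 -0.7854  5.1096]
wrist_torque [-0.0473 -0.8873 -0.0538]
grip_width 0.0097
qpos [ 45.7336  22.6342 -36.5396  93.5789  14.2909  68.4025  90.17  ]
```

send_rows(
  plan=[
    [5,-0.7,0,1,0,0,0],
    [5,1,0,1,0,0,0],
    [5,-1,0,0.5,0,0,0],
    [5,-1,0,0.5,0,0,0],
    [5,1,0,0,0,0,0],
    [5,0,0,0,0,0,0],
  ],
  grip_force=60,
)

```text
time_s: 12.2
tool_pos: [0.5883, -0.2008, 0.1185]
tool_rot: [-180.0, 0.1, 174.1]
force: [2.7, -0.8, 2.1]
grip_width: 0.0094
```

```bash
python3 -c "from h import *;state()"
```

```text
time_s 12.2
tool_pos [ 0.5883 -0.2008  0.1185]
tool_rot [-1.799866e+02  9.670000e-02  1.741413e+02]
force [ 2.7205 -0.8058  2.1181]
wrist_torque [ 0.0243 -1.0169  0.0571]
grip_width 0.0094
qpos [ 45.6464  22.885  -36.468   93.7251  14.433   68.0686  90.0683]
```

send_rows(
  plan=[
    [5,-0.6,0,1.5,0,0,0],
    [5,1,0,1.5,0,0,0],
    [5,-1,0,1.5,0,0,0],
    [5,-1,0,1,0,0,0],
    [5,1,0,0.5,0,0,0],
    [5,0,0,0,0,0,0],
  ],
)

```text
time_s: 12.8
tool_pos: [0.5886, -0.2009, 0.1136]
tool_rot: [-180.0, 0.0, 174.1]
force: [1.0, 1.0, 9.3]
grip_width: 0.0092
```

```bash
python3 -c "from h import *;state()"
```

```text
time_s 12.8
tool_pos [ 0.5886 -0.2009  0.1136]
tool_rot [-1.799536e+02  4.870000e-02  1.741262e+02]
force [1.0008 1.0146 9.3188]
wrist_torque [ 0.0915 -0.1273 -0.0227]
grip_width 0.0092
qpos [ 45.5175  23.2118 -36.3751  93.9145  14.6834  67.6587  89.8714]
```

send_rows(
  plan=[
    [5,1,0,1,0,0,0],
    [5,-1,0,1,0,0,0],
    [5,-1,0,0.5,0,0,0],
    [5,1,0,0.5,0,0,0],
    [5,0,0,0,0,0,0],
  ],
)

```text
time_s: 13.3
tool_pos: [0.5884, -0.2009, 0.1092]
tool_rot: [-180.0, 0.0, 174.1]
force: [3.8, -1.2, 2.0]
grip_width: 0.0091
```

```bash
python3 -c "from h import *;state()"
```

```text
time_s 13.3
tool_pos [ 0.5884 -0.2009  0.1092]
tool_rot [-1.799843e+02  3.530000e-02  1.741326e+02]
force [ 3.7788 -1.201   1.9638]
wrist_torque [-0.0858 -0.9238 -0.0438]
grip_width 0.0091
qpos [ 45.4699  23.444  -36.2966  94.1643  14.8115  67.2322  89.7944]
```

send_rows(
  plan=[
    [5,-0.5,0,1,0,0,0],
    [5,0.8,0,1,0,0,0],
    [5,-0.8,0,1,0,0,0],
    [5,0,0,0,0,0,0],
    [5,0,0,0,0,0,0],
  ],
)

```text
time_s: 13.8
tool_pos: [0.589, -0.2009, 0.1086]
tool_rot: [-179.9, 0.0, 174.1]
force: [-2.6, 2.2, 16.9]
grip_width: 0.0095
```

```bash
python3 -c "from h import *;state()"
```

```text
time_s 13.8
tool_pos [ 0.589  -0.2009  0.1086]
tool_rot [-1.799328e+02  2.020000e-02  1.741294e+02]
force [-2.6027  2.1534 16.9028]
wrist_torque [ 0.1973  0.5838 -0.0443]
grip_width 0.0095
qpos [ 45.3868  23.5456 -36.2815  94.1129  14.9273  67.2153  89.6893]
```

Floor felt: 17 N at TCP z .1086, as expected. I'll ease the push a little and start the turn.

send_rows(
  plan=[
    [5,0.3,0,-1,0,0,0],
    [5,0,0,0,0,0,0.08],
    [5,0,0,0,0,0,0.08],
    [5,0,0,0,0,0,0.08],
    [5,0,0,0,0,0,0.08],
    [5,0,0,0,0,0,0.08],
    [5,0,0,0,0,0,0],
  ],
)

```text
time_s: 14.5
tool_pos: [0.5889, -0.2006, 0.1087]
tool_rot: [-180.0, 0.1, 151.1]
force: [-0.2, 1.1, 11.6]
grip_width: 0.0098
```

```bash
python3 -c "from h import *;state()"
```

```text
time_s 14.5
tool_pos [ 0.5889 -0.2006  0.1087]
tool_rot [-1.799966e+02  5.320000e-02  1.511280e+02]
force [-0.1703  1.0692 11.5922]
wrist_torque [ 0.2768 -0.1511 -0.0026]
grip_width 0.0098
qpos [ 42.3832  22.6421 -32.3267  94.2648  12.9622  66.808   68.0551]
```

send_rows(
  plan=[
    [5,0,0,0,0,0,0.1],
    [5,0,0,0,0,0,0.1],
    [5,0,0,0,0,0,0.1],
    [5,0,0,0,0,0,0.1],
    [5,0,0,0,0,0,0.1],
    [5,0,0,0,0,0,0.1],
    [5,0,0,0,0,0,0],
  ],
)

```text
time_s: 15.2
tool_pos: [0.589, -0.2005, 0.1087]
tool_rot: [180.0, 0.0, 116.7]
force: [0.5, 1.6, 9.7]
grip_width: 0.0098
```

```bash
python3 -c "from h import *;state()"
```

```text
time_s 15.2
tool_pos [ 0.589  -0.2005  0.1087]
tool_rot [1.799550e+02 4.820000e-02 1.167325e+02]
force [0.5476 1.6279 9.7249]
wrist_torque [ 0.2236 -0.1515  0.069 ]
grip_width 0.0098
qpos [ 37.9487  21.6156 -26.6371  94.4305  10.3964  66.3501  35.4833]
```

send_rows(
  plan=[
    [5,0,0,0,0,0,0.1],
    [5,0,0,0,0,0,0.1],
    [5,0,0,0,0,0,0.1],
    [5,0,0,0,0,0,0.1],
    [5,0,0,0,0,0,0.1],
    [5,0,0,0,0,0,0.1],
    [5,0,0,0,0,0,0.06],
    [5,0,0,0,0,0,0],
    [5,0,0,0,0,0,0],
  ],
)

```text
time_s: 16.1
tool_pos: [0.5892, -0.2006, 0.1087]
tool_rot: [179.9, 0.0, 79.0]
force: [0.6, 0.5, 9.9]
grip_width: 0.0091
```

```bash
python3 - <<'E'
from h import *
state();o,k,im=snap('w6');t=snap('s6','scene')
def lamp(im,k,n):
    print(n,proj(k,np.array([.6385,-.2055,.099])),proj(k,np.array([.589,-.2009,.14])))
lamp(im,k,'wrist');lamp(t[2],t[1],'scene')
u,v=proj(t[1],np.array([.62,-.203,.1])).astype(int)
a=cv2.resize(t[2][v-50:v+50,u-65:u+65],(520,400),interpolation=cv2.INTER_CUBIC)
cv2.imwrite('pics/v6.png',np.vstack([a,cv2.resize(im[200:350,:],(520,122))])[...,::-1])
E
```

```text
time_s 16.1
tool_pos [ 0.5892 -0.2006  0.1087]
tool_rot [1.799183e+02 5.400000e-03 7.904630e+01]
force [0.5602 0.4893 9.8727]
wrist_torque [ 0.1318 -0.2393  0.073 ]
grip_width 0.0091
qpos [ 33.2215  20.7702 -20.6875  94.6086   7.885   65.9764  -0.3959]
wrist [412.64359441 287.80215246] [318.69455992 336.85725572]
scene [229.46206675 228.25631037] [243.25350902 208.04627773]
```

View pics/v6.png

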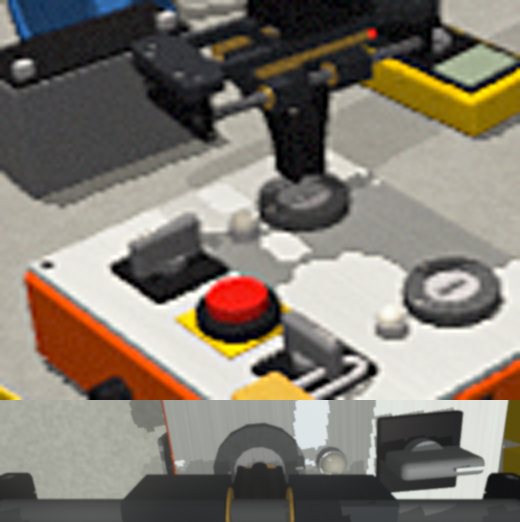

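The scene crop shows the key down in the right lock (around 305,195), still gripped, with the stop button untouched and the padlocked lock empty. The lamp shows no glow in the picture. I'll add a small turn for margin and average the torque.

send_rows(
  plan=[
    [5,0,0,0,0,0,0.05],
    [5,0,0,0,0,0,0],
    [5,0,0,0,0,0,0],
    [5,0,0,0,0,0,0],
    [5,0,0,0,0,0,0],
  ],
)

```text
time_s: 16.7
tool_pos: [0.5892, -0.2006, 0.1087]
tool_rot: [179.9, -0.0, 76.2]
force: [-0.0, 1.4, 10.1]
grip_width: 0.0097
```

```bash
python3 - <<'E'
from h import *
W=[];F=[]
for i in range(12):
    env.read_camera('wrist');o=env.get_obs();W.append(o['wrist_torque']);F.append(o['force'])
print(np.mean(W,0),np.std(W,0),np.mean(F,0));state()
E
```

```text
[ 0.18378271 -0.23934032  0.08740953] [0.026846   0.03000768 0.0237504 ] [ 0.64128644  0.60066893 10.17017481]
time_s 17.3
tool_pos [ 0.5892 -0.2006  0.1087]
tool_rot [ 1.799176e+02 -4.100000e-03  7.618220e+01]
force [ 0.7439  0.6605 10.6165]
wrist_torque [ 0.1981 -0.2594  0.0724]
grip_width 0.0097
qpos [ 32.8785  20.7165 -20.2559  94.6228   7.7026  65.9529  -3.1272]
```

```bash
python3 -c "
from h import *
print(env.sign_off())"
```

```text
the job is handed in; nothing more can be done
None
```

I took the flat-headed key out of the block and put it in the right circuit's lock, since the left circuit is the padlocked one. I rocked it down past both pin pairs to the floor, turned it clockwise, and handed in at about 17 s with the key still gripped and held over.

**Last checks**
- **Depth:** about 10 N down against a stop at TCP z 0.1087 m. The calculated floor is 0.109 m, so the key seems not to have slipped in the grip.
- **Turn:** the tool turned about 98° from the insertion angle. Allowing for the lock's play, I estimate the plug at about 1.55–1.6 rad. The spring-back torque averaged 0.09 N m, against 0.11 expected at a quarter turn.
- **Grip:** commanded force 60 N, finger opening 9.7 mm.
- **Rest of the scene:** the last picture, taken just before a final 3° of turn, showed the stop button up and the padlocked lock empty. Nothing looked disturbed in it, though I did not measure each bystander.

**Not confirmed:** the pilot lamp showed no glow in that picture. The plug angle itself can't be read, so it is inferred from the tool angle and the torque.

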